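# Clamp a brass bar in the filing clamp with its thumbscrew

### The arm

A 6-joint arm with a two-finger parallel gripper is mounted at the origin on the work surface. World frame = base frame: x ahead of the robot, y to its left, z up, the work surface at z = 0. Lengths are in mm, angles in degrees, forces in N, time in s.
With the tool pointing down it reaches from about 300 to 850 mm from the base axis. Payload 4.2 kg.
Tool frame: the origin (TCP) lies at the very end of the fingers, on their centre line; the grasp point (between the pads) lies 19 mm behind it; z points along the fingers, y is the line along which they close (so a half turn about z gives the same grasp; the last joint's range is limited). The gripper opens to 91 mm and grips with 3 to 60 N. Pads are 32 mm wide; open, the fingers measure 118 mm over their backs; the gripper's body (76 mm by 178 mm) begins 60 mm behind the grasp point.
Start: joints at [76.089, 18.312, 89.639, -0, 72.044, -1.146], TCP at [127.054, 560.803, 213.976] pointing down, gripper open.
Joint ranges: [-177.97, 177.97], [-48.28, 115.42], [12.27, 149.76], [-77.06, 257.06], [2.81, 150.46], [-146.56, 146.56]. Speed limits (degrees/s): [147.25, 147.25, 180, 180, 180, 180].

### API

Orientations are given as [roll, pitch, yaw] about the fixed x, y, z axes, in that order (R = Rz(yaw) Ry(pitch) Rx(roll)).
In Python, from workcell import env, eyes gives the robot as it stands.
- The arm moves only by the tool send_rows, never from a script. Its argument "targets" is text: rows parted by semicolons, each of 7 numbers parted by spaces: the shift along the tool's x, y, z in m, then the turn, a rotation vector about the tool's x, y, z in degrees, then the opening in per cent of the stroke, from 0 (shut) to 100 (fully open). A call has 1 to 12 rows; each row is the pose to reach, as a shift and turn from the pose commanded when the call began, along the tool's axes at that moment; what a row does not reach only later rows make up. A row lasts 1/12 s, in which the tool goes at most 41.7 mm and 7.16 degrees, less where a joint would pass 70% of its speed; a pose out of reach is approached as far as the arm can. A call with a gripper value outside its range is refused whole. The fingers move at their own pace and stop on an object; "grip_force" is the grip in N (left out, the last holds). Time passes only in rows, so rows that repeat a pose let the fingers close. It gives the time, the measured TCP pose, the force, the opening and the grip force at its end, in the units of the state.
- env.state(): the state, without advancing time (a new reading comes with each control period).
- eyes.grab_frame(name): name is "scene" or "top"; returns a dict with "image" (420x560x3 uint8, blue, green, red), "fovy" (degrees; the focal length in pixels is half the picture's height over the tangent of half this angle, whatever the lens; pixels are square), "cx", "cy" (the principal point, pixels), "eye" and "attitude" of the camera in the world. Camera axes: x right, y up, looking along -z (the intrinsics and any distortion apply to the point x, -y, -z); pixel columns grow to the right and rows downward; lengths in mm; the calibration is good to about 2 mm. A picture is of the moment at which its call begins. There is no depth.
- env.job_done(): hands the job in; it is judged then, once.
The state is a dict: "time_s": time; "qpos": joint angles; "qvel": joint speeds; "effort": joint torques, N m; "ee_pos": TCP position; "ee_rot": TCP orientation; "force": force on the tool from outside, world axes, zero at the start; "torque": the same for the moment, N m; "gripper_width": finger opening in mm; "gripper_force": force on a finger pad.
Only numpy, scipy, OpenCV 4.12 (cv2) and the standard library are available. Lean on these libraries where they do the work, as an engineer would, in place of code of your own. Each camera call takes 0.05 s, during which the arm holds its last target. There are 200 camera calls.

### The job

Slide the brass bar along the channel of the filing clamp until its end butts against the end stop, then turn the knurled thumbscrew clockwise until it seats and holds the bar finger-tight. Stop as soon as the resistance has clearly risen: overtightening would mark the bar. Leave the other things on the bench where they are and let go of everything.

Things in the scene. Friction and masses are not known exactly. Their poses are not given: they have to be found in the camera images.
- clamp: Low dark steel filing clamp bolted to the bench, base plate 100 (x) by 110 mm (y from -65 to +45), its top (the bed) 14 mm high. Origin: on the bench, mid width. A 33 mm wide channel runs along y between rails 6 mm above the bed, open at the -y end, end stop at +y. A bridge (84 x 26 mm, 42 to 54 mm above the bench) spans it at y = -10 mm and carries the vertical thumbscrew
- stop_face (a point): Middle of the end stop's face that the bar must butt against, 40 mm along the clamp's +y from its origin, 24 mm above the bench; axes as the clamp's, +y pointing on into the stop. The stop's top is 38 mm above the bench
- screw: Stem of the vertical steel thumbscrew. Origin: on its axis, 46 mm below the centre of its head. The round pad on its foot, 18 mm across, is set differently each time, its face 0 to 2.4 mm below the origin, which is not measured. Clockwise from above sinks it 1.0 mm per radian. It needs 1.0 to 3.9 rad until the pad touches the bar, mostly several grasps. It stays where it is left
- screw_head (a point): Centre of its knurled head, 28 mm across, 16 mm tall, its top 92 mm above the bench at first, 14 mm free below. It drives the stem through a torsion spring (1.5 N m/rad; the head springs back when let go). Free turning takes up to 0.04 N m; when the pad bears on the bar the torque climbs by about 0.005 N m per newton of clamping: 0.15 to 0.2 is finger-tight; 12 N is enough, over 60 N marks the bar
- bar: Plain brass bar, 30 mm wide (x), 110 mm long (y), 20 mm high, about 0.55 kg. Origin: centre of its underside. It lies flat on the bed in the channel, with 1.5 mm play to each rail, pulled back 15 to 35 mm from the end stop and sticking out of the open -y end of the channel
- bar_nose (a point): Middle of the bar's end face nearest the end stop (10 mm above the bar's underside)
- bar_tail (a point): Middle of the bar's other end face, the one sticking out; at home it still stands 5 mm out of the clamp's base
- doming_block: Bystander: steel cube 50 mm wide with shallow round hollows. Origin: centre of its underside
- hammer: Bystander: hammer lying on the bench
- bowl: Bystander: shallow metal bowl 90 mm across, 32 mm high. Origin: centre of its underside
- jar: Bystander: small glass jar with a blue cap, 62 mm across, 70 mm tall. Origin: centre of its underside
Not all that is in view belongs to the job. Of the things shaped like the clamp, the steel one is meant. There is more than one size of the bar; the job needs the smaller.

How it is judged (in metres and radians):
On the way, in this order (a step that is already met when the one before it is completed fails the run):
1. the bar butts against the end stop, within 2 mm (y of bar_nose in the frame of stop_face above -0.002 m), for 0.2 s.
2. the thumbscrew bears on the bar with more than 12 N (contact force between screw and bar above 12 N), for 0.2 s.
At the end, for the whole second after the job is handed in: The bar lies flat (within 0.05 rad) and still in the channel, its end within 2 mm of the end stop, and the released thumbscrew clamps it with 12 to 60 N (y of bar_nose in the frame of stop_face above -0.002 m and angle between bar's own z axis and vertical below 0.05 rad and contact force between screw and bar between 12 and 60 N and linear speed of bar below 0.01 m/s); the robot touches nothing.
It fails at once if the thumbscrew is overtightened: it presses on the bar with more than 60 N (contact force between screw and bar above 60 N).
It fails at once if a bystander is moved by more than 20 mm (distance of any of doming_block, hammer, bowl, jar from where it was at the start of the episode above 0.02 m).
It also fails if it takes over 67 s, if anything falls off the work surface, if the arm or the gripper's body presses on something with over 40 N, if the wrist force passes 120 N, or if a joint passes its speed limit or range.

## Working session

There is one attempt and no reset: what is moved stays moved. The work goes in short steps, Python scripts to look and compute and a tool call to move; the robot and the scene stay as the last step left them, time stands still between calls to the robot, and variables do not carry over. Pictures are saved under pics/ and viewed, at most 10 in all, crops included, and the job is handed in when it is done.

Besides the shell and the picture viewer there is one more tool, called by a JSON object that holds its "api" and its "payload", one argument or row to a line. send_rows: Moves the arm, as the interface text tells. Its arguments: {"type":"object","properties":{"targets":{"type":"string"},"grip_force":{"type":"number"}},"required":["targets"]}

```bash
mkdir -p pics; ls; python3 - <<'E'
from workcell import env, eyes
import cv2, numpy as np
for n in ("scene","top"):
    f=eyes.grab_frame(n); cv2.imwrite(f"pics/{n}0.png",f["image"])
    print(n,{k:v for k,v in f.items() if k!="image"})
print(env.state())
E
```

```text
pics
scene {'fovy': 45.54385426362742, 'cx': 272.7011645551388, 'cy': 201.48555200413674, 'eye': array([1196.49794465, -112.86346883,  936.55264317]), 'attitude': array([36.334784  , -0.93487181, 73.80090503])}
top {'fovy': 54.63939565435919, 'cx': 279.1768957176241, 'cy': 208.96105452879678, 'eye': array([449.78403546,  80.22433377, 901.81100151]), 'attitude': array([ 10.11996043,   0.33623611, -88.49153126])}
{'time_s': 0.1, 'qpos': array([ 7.60888882e+01,  1.83479479e+01,  8.97003845e+01,  3.48333860e-04,
        7.20436755e+01, -1.14497078e+00]), 'qvel': array([-0.03309433, -0.1579671 , -0.11382309,  0.04291951, -0.12453226,
        0.02384115]), 'effort': array([ 1.86165322e-03, -4.13331771e+01, -2.32512510e+01,  7.28694373e-02,
        4.22290759e-02, -6.58059071e-05]), 'ee_pos': array([126.93681544, 560.3433969 , 213.19809469]), 'ee_rot': array([-1.79908017e+02, -2.16964601e-03,  1.67233750e+02]), 'force': array([ 0.07873102, -0.3950223 ,  0.65564431]), 'torque': array([-0.02578525, -0.02669657, -0.00334412]), 'gripper_force': 0.0, 'gripper_width': 90.93650141982764}
```

View pics/scene0.png

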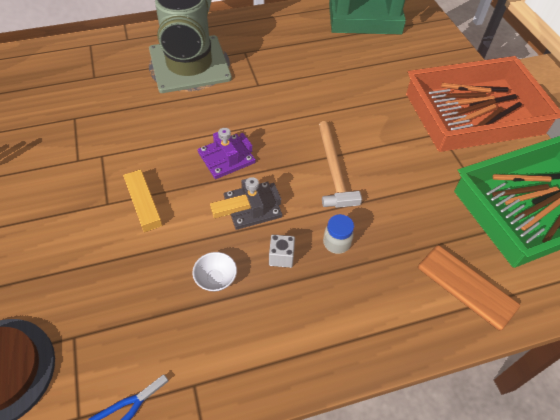

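View pics/top0.png

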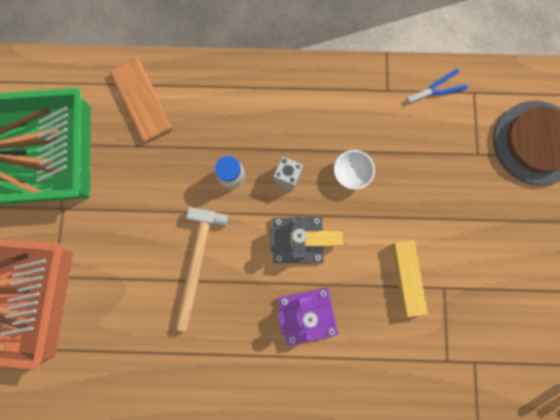

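The scene view has two clamp-like things: a dark steel one (scene 255,203; top 298,240) and a purple one (scene 227,153; top 308,317). It also has two bars: a small one lying in the steel clamp (scene 230,206; top 323,239) and a larger loose one (scene 143,200; top 410,278). The dark steel clamp and the bar in it fit the description. I'll confirm that in one crop.

```bash
cat > h.py <<'E'
import numpy as np, cv2
from scipy.spatial.transform import Rotation as R
from workcell import env, eyes
def cam(f):
    return 210/np.tan(np.radians(f["fovy"]/2)), R.from_euler("xyz",f["attitude"],degrees=True).as_matrix()
def at(f,u,v,z):
    k,M=cam(f); d=M@np.array([(u-f["cx"])/k,-(v-f["cy"])/k,-1.]); e=f["eye"]
    return e+d*(z-e[2])/d[2]
def px(f,p):
    k,M=cam(f); c=M.T@(np.asarray(p,float)-f["eye"]); return f["cx"]-k*c[0]/c[2], f["cy"]+k*c[1]/c[2]
E
python3 - <<'E'
import cv2, numpy as np
t=cv2.imread("pics/top0.png")[200:280,260:360]; s=cv2.imread("pics/scene0.png")[165:235,200:300]
t=cv2.resize(t,(800,640//2*2),interpolation=cv2.INTER_CUBIC) if 0 else cv2.resize(t,None,fx=4,fy=4,interpolation=cv2.INTER_CUBIC)
s=cv2.resize(s,None,fx=4,fy=4,interpolation=cv2.INTER_CUBIC)
o=np.zeros((320,800,3),np.uint8); o[:,:400]=t; o[:280,400:]=s
cv2.imwrite("pics/crop.png",o)
E
```

```text
(no output)
```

View pics/crop.png

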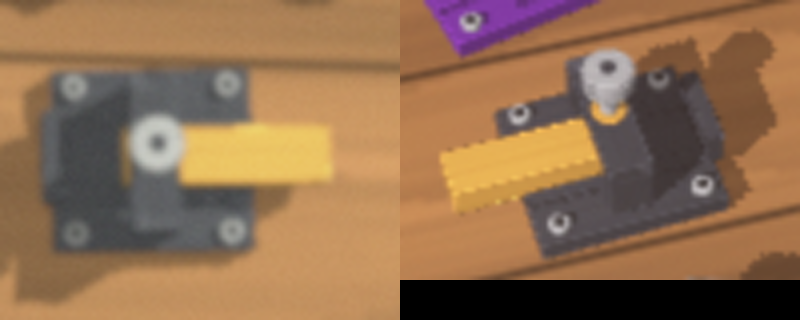

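Confirmed: the dark steel clamp holds the small brass bar, with its tail to the right in the top view (crop 331,125–184). The screw head is at crop (157,143) and the base bolts are clear in both views.

```bash
python3 - <<'E'
from h import *
import pickle
F={n:eyes.grab_frame(n) for n in("scene","top")}
T=lambda a:(260+a[0]/4-.375,200+a[1]/4-.375); S=lambda a:(200+a[0]/4-.375,165+a[1]/4-.375)
bt=[(74,87),(228,84),(232,230),(76,233)]; bs=[(258,78),(118,114),(158,223),(302,184)]
for n,g,b in(("top",T,bt),("scene",S,bs)):
    P=np.array([at(F[n],*g(p),17)for p in b]); c=P.mean(0)
    d=(P[0]-P[1]+P[3]-P[2]); yaw=np.degrees(np.arctan2(-d[0],d[1])); 
    e=(P[0]-P[3]+P[1]-P[2]); print(n,c,yaw,np.degrees(np.arctan2(e[1],e[0])),np.linalg.norm(d[:2])/2,np.linalg.norm(e[:2])/2)
print("head top",at(F["top"],*T((157,143)),92)); print("head scene",at(F["scene"],*S((208,68)),92))
for p in((331,126),(331,184)):print("tail top",at(F["top"],*T(p),34))
for p in((40,154),(190,119),(202,172)):print("scene bar top corners",at(F["scene"],*S(p),34))
for p in((58,212),):print("scene tail bottom",at(F["scene"],*S(p),14))
print(at(F["scene"],*S((53,190)),34))
E
```

```text
top [541.76969945  47.3205659   17.        ] 2.5856917298495143 2.2226551162882786 84.53544180602796 79.8282172192847
scene [539.19220541  44.35515078  17.        ] 2.6950648399976562 -177.37245687484935 84.74779541350024 79.93549120755907
head top [541.50915144  47.98758147  92.        ]
head scene [540.5177907   44.70619831  92.        ]
tail top [559.62917426 -47.43656607  34.        ]
tail top [528.51563488 -47.4067848   34.        ]
scene bar top corners [529.79281387 -50.26273726  34.        ]
scene bar top corners [528.4058261   36.32788384  34.        ]
scene bar top corners [565.88104254  33.52523319  34.        ]
scene tail bottom [556.97368509 -47.52333318  14.        ]
[555.73846567 -48.46879146  34.        ]
```

```bash
cat >> h.py <<'E'
C=np.array([540.5,45.8]); YAW=2.5      # screw axis / clamp yaw
def loc(x,y): a=np.radians(YAW); return C+np.array([[np.cos(a),-np.sin(a)],[np.sin(a),np.cos(a)]])@[x,y+10]
def go(p,yaw):
    s=env.state(); A=R.from_euler("xyz",s["ee_rot"],degrees=True); B=R.from_euler("xyz",[180,0,yaw],degrees=True)
    print(p,"shift m",np.round(A.inv().apply(np.array(p)-s["ee_pos"])/1000,4),"turn",np.round((A.inv()*B).as_rotvec(degrees=True),2))
    return s
E
python3 -c "
from h import *
go([*loc(0,-137),200],92.5)"
```

```text
[np.float64(546.0396621953977), np.float64(-81.07912414089594), 200] shift m [-0.5505 -0.5331  0.014 ] turn [-5.000e-02  3.000e-02  7.473e+01]
```

{"api": "send_rows", "payload": {
  "targets": "-0.55 -0.533 0.01 0 0 74.7 0; -0.55 -0.533 0.01 0 0 74.7 0; -0.55 -0.533 0.01 0 0 74.7 0; -0.55 -0.533 0.01 0 0 74.7 0; -0.55 -0.533 0.01 0 0 74.7 0; -0.55 -0.533 0.01 0 0 74.7 0; -0.55 -0.533 0.01 0 0 74.7 0; -0.55 -0.533 0.01 0 0 74.7 0; -0.55 -0.533 0.01 0 0 74.7 0; -0.55 -0.533 0.01 0 0 74.7 0; -0.55 -0.533 0.01 0 0 74.7 0; -0.55 -0.533 0.01 0 0 74.7 0",
  "grip_force": 20
}}

```text
time_s: 1.2
ee_pos: [400.9, 140.2, 207.6]
ee_rot: [180.0, -0.0, 92.4]
force: [0.8, 0.7, -0.2]
gripper_width: 14.2
gripper_force: 0.0
```

```bash
python3 -c "
from h import *
go([*loc(0,-137),120],92.5)"
```

```text
[np.float64(546.0396621953977), np.float64(-81.07912414089594), 120] shift m [-0.2272  0.1356  0.0876] turn [ 0.03 -0.02 -0.08]
```

{"api": "send_rows", "payload": {
  "targets": "-0.21 0.125 0.0 0 0 0 0; -0.21 0.125 0.0 0 0 0 0; -0.21 0.125 0.02 0 0 0 0; -0.21 0.125 0.04 0 0 0 0; -0.21 0.125 0.06 0 0 0 0; -0.21 0.125 0.08 0 0 0 0; -0.21 0.125 0.08 0 0 0 0; -0.21 0.125 0.08 0 0 0 0; -0.21 0.125 0.08 0 0 0 0"
}}

```text
time_s: 1.95
ee_pos: [533.9, -62.4, 126.4]
ee_rot: [-179.8, -0.1, 92.4]
force: [0.5, 1.0, 0.3]
gripper_width: 0.4
gripper_force: 0.0
```

```bash
python3 -c "
from h import *
go([*loc(0,-137),18],92.5)"
```

```text
[np.float64(546.0396621953977), np.float64(-81.07912414089594), 18] shift m [-0.0192  0.0116  0.1084] turn [-0.16 -0.06 -0.06]
```

Move back first, then down.

{"api": "send_rows", "payload": {
  "targets": "-0.02 0.012 0 0 0 0 0; -0.02 0.012 0.0 0 0 0 0; -0.02 0.012 0.035 0 0 0 0; -0.02 0.012 0.07 0 0 0 0; -0.02 0.012 0.1 0 0 0 0; -0.02 0.012 0.108 0 0 0 0; -0.02 0.012 0.108 0 0 0 0; -0.02 0.012 0.108 0 0 0 0"
}}

```text
time_s: 2.62
ee_pos: [548.3, -81.0, 20.9]
ee_rot: [179.9, 0.0, 92.6]
force: [0.0, -0.0, 0.5]
gripper_width: 0.1
gripper_force: 0.0
```

```bash
python3 -c "
from h import *
s=go([*loc(0,-86),18],92.5); print(s['force'])
f=eyes.grab_frame('top'); g=eyes.grab_frame('scene')
o=np.hstack([cv2.resize(a,(400,400),interpolation=2) for a in (f['image'][190:310,250:370],g['image'][150:270,160:280])]); cv2.imwrite('pics/a.png',o)"
```

```text
[np.float64(543.8150734397656), np.float64(-30.1276648402212), 18] shift m [ 0.051  -0.0022  0.0029] turn [0.12 0.01 0.08]
[ 0.03723053 -0.02938679  0.45745426]
```

View pics/a.png

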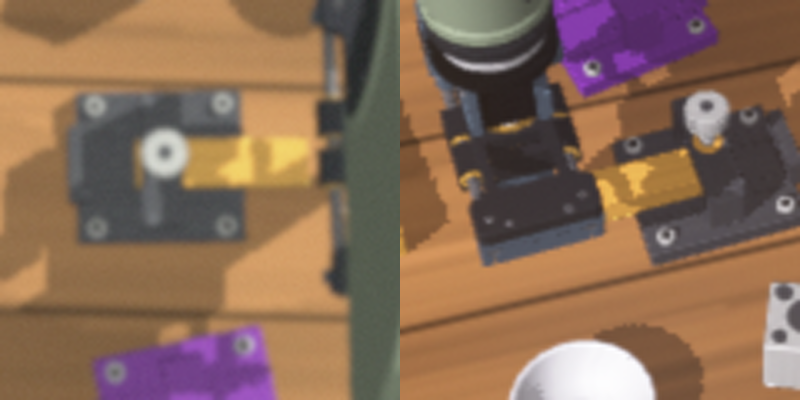

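The left half shows the closed fingers just behind the bar's tail (318,165), centred on it. The clamp hasn't moved. Now I'll push along tool +x.

{"api": "send_rows", "payload": {
  "targets": "0.005 -0.002 0.002 0 0 0 0; 0.01 -0.002 0.002 0 0 0 0; 0.014 -0.002 0.002 0 0 0 0; 0.018 -0.002 0.002 0 0 0 0; 0.022 -0.002 0.002 0 0 0 0; 0.026 -0.002 0.002 0 0 0 0; 0.029 -0.002 0.002 0 0 0 0; 0.032 -0.002 0.002 0 0 0 0; 0.035 -0.002 0.002 0 0 0 0; 0.038 -0.002 0.002 0 0 0 0; 0.04 -0.002 0.002 0 0 0 0; 0.04 -0.002 0.002 0 0 0 0"
}}

```text
time_s: 3.72
ee_pos: [544.5, -41.9, 18.1]
ee_rot: [179.9, 0.1, 92.6]
force: [-0.0, -3.9, 2.1]
gripper_width: 0.2
gripper_force: 2.1
```

{"api": "send_rows", "payload": {
  "targets": "0.002 0 0 0 0 0 0; 0.004 0 0 0 0 0 0; 0.006 0 0 0 0 0 0; 0.007 0 0 0 0 0 0; 0.008 0 0 0 0 0 0; 0.008 0 0 0 0 0 0"
}}

```text
time_s: 4.22
ee_pos: [544.1, -34.2, 18.0]
ee_rot: [179.9, 0.1, 92.6]
force: [-0.2, -4.7, 3.7]
gripper_width: 0.6
gripper_force: 2.6
```

{"api": "send_rows", "payload": {
  "targets": "0.001 0 0 0 0 0 0; 0.002 0 0 0 0 0 0; 0.002 0 0 0 0 0 0"
}}

```text
time_s: 4.47
ee_pos: [544.0, -32.3, 18.0]
ee_rot: [179.9, 0.1, 92.6]
force: [1.1, -4.9, 4.9]
gripper_width: 0.4
gripper_force: 2.7
```

{"api": "send_rows", "payload": {
  "targets": "0.001 0 0 0 0 0 0; 0.002 0 0 0 0 0 0; 0.002 0 0 0 0 0 0"
}}

```text
time_s: 4.72
ee_pos: [544.0, -31.5, 18.1]
ee_rot: [179.9, 0.2, 92.6]
force: [0.6, -9.9, 4.3]
gripper_width: 0.4
gripper_force: 4.9
```

{"api": "send_rows", "payload": {
  "targets": "0.001 0 0 0 0 0 0; 0.0015 0 0 0 0 0 0; 0.0015 0 0 0 0 0 0"
}}

```text
time_s: 4.97
ee_pos: [544.0, -31.4, 18.1]
ee_rot: [179.9, 0.3, 92.7]
force: [0.8, -15.1, 4.2]
gripper_width: 0.3
gripper_force: 7.6
```

The force climbs without motion, so the bar has butted. Now back off and rise, turning the hand to yaw about 200° so the whole clockwise turn fits in one grasp.

{"api": "send_rows", "payload": {
  "targets": "-0.01 0 0 0 0 0 0; -0.03 0 0 0 0 0 0; -0.05 0 -0.02 0 0 0 0; -0.05 0 -0.06 0 0 0 0; -0.05 0 -0.1 0 0 0 50; -0.05 0 -0.14 0 0 0 75; -0.05 0 -0.14 0 0 0 75; -0.05 0 -0.14 0 0 0 75"
}}

```text
time_s: 5.63
ee_pos: [546.4, -77.8, 159.6]
ee_rot: [179.7, -0.0, 92.5]
force: [-1.3, 0.3, -1.0]
gripper_width: 24.0
gripper_force: 0.0
```

```bash
python3 -c "
from h import *
s=go([*C,150],200); print(s['force'],s['torque'],s['qpos'])
f=eyes.grab_frame('top'); g=eyes.grab_frame('scene')
o=np.hstack([cv2.resize(a,(400,400),interpolation=2) for a in (f['image'][200:280,260:340],g['image'][160:240,200:280])]); cv2.imwrite('pics/b.png',o)"
```

```text
[np.float64(540.5), np.float64(45.8), 150] shift m [ 0.1237 -0.0005  0.0096] turn [   0.22    0.24 -107.48]
[-1.29448234  0.25145867 -0.98926575] [-0.1198651   0.03559516 -0.02413728] [-9.34836677e+00  1.84253934e+01  9.77454563e+01  9.27823976e-02
  6.35630125e+01 -1.19069925e+01]
```

View pics/b.png

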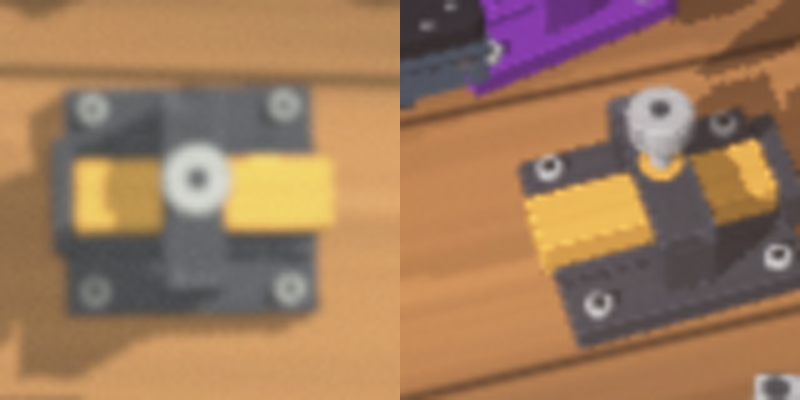

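The bar's nose now meets the stop (left half, 73,195) and the screw is clear. Moving over the head.

{"api": "send_rows", "payload": {
  "targets": "0.04 0 0 0 0 -107 80; 0.08 0 0 0 0 -107 80; 0.124 0 0 0 0 -107 80; 0.124 0 0 0 0 -107 80; 0.124 0 0 0 0 -107 80; 0.124 0 0 0 0 -107 80; 0.124 0 0 0 0 -107 80; 0.124 0 0 0 0 -107 80; 0.124 0 0 0 0 -107 80; 0.124 0 0 0 0 -107 80; 0.124 0 0 0 0 -107 80; 0.124 0 0 0 0 -107 80"
}}

```text
time_s: 6.73
ee_pos: [538.1, 46.0, 154.8]
ee_rot: [180.0, -0.3, 178.8]
force: [-0.4, -0.1, -1.2]
gripper_width: 73.2
gripper_force: 0.0
```

{"api": "send_rows", "payload": {
  "targets": "0 0 0 0 0 -23 80; 0 0 0 0 0 -23 80; 0 0 0 0 0 -23 80; 0 0 0 0 0 -23 80; 0 0 0 0 0 -23 80"
}}

```text
time_s: 7.15
ee_pos: [538.3, 46.0, 155.0]
ee_rot: [179.9, -0.3, -158.5]
force: [-0.6, -0.6, -0.7]
gripper_width: 72.9
gripper_force: 0.0
```

```bash
python3 -c "
from h import *
s=go([541,46.3,68],200); print(s['force'],s['torque'],s['qpos'])"
```

```text
[541, 46.3, 68] shift m [-0.0031 -0.0009  0.087 ] turn [ 0.12 -0.27  1.5 ]
[-0.60427175 -0.62593891 -0.67284356] [ 0.06843448 -0.01213179 -0.07852485] [ 3.63774209e+00  1.79304848e+01  9.92122930e+01  3.97964884e-02
  6.31457182e+01 -1.07881759e+02]
```

{"api": "send_rows", "payload": {
  "targets": "-0.003 -0.001 0.02 0 0 0 80; -0.003 -0.001 0.045 0 0 0 80; -0.003 -0.001 0.065 0 0 0 70; -0.003 -0.001 0.08 0 0 0 50; -0.003 -0.001 0.086 0 0 0 45; -0.003 -0.001 0.086 0 0 0 45; -0.003 -0.001 0.086 0 0 0 45; -0.003 -0.001 0.086 0 0 0 45"
}}

```text
time_s: 7.82
ee_pos: [543.5, 46.0, 72.1]
ee_rot: [-180.0, 0.1, -158.5]
force: [0.4, 0.4, 0.6]
gripper_width: 40.9
gripper_force: 0.0
```

```bash
python3 -c "
from h import *
s=go([541,46.3,68],200); print(s['force'],s['torque'],s['gripper_width'])
f=eyes.grab_frame('top'); g=eyes.grab_frame('scene')
s=env.state();print(s['torque']);s=env.state();
o=np.hstack([cv2.resize(a,(400,400),interpolation=2) for a in (f['image'][200:280,260:340],g['image'][160:240,200:280])]); cv2.imwrite('pics/c.png',o)"
```

```text
[541, 46.3, 68] shift m [0.0022 0.0012 0.0041] turn [-0.01  0.08  1.46]
[0.37589167 0.36165487 0.59683619] [-0.01252404  0.04464317 -0.03795239] 40.93560789376854
[0.10227224 0.01174841 0.03450093]
```

View pics/c.png

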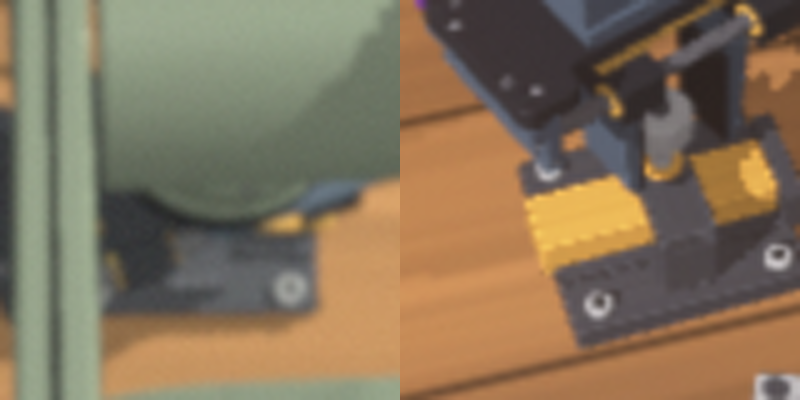

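The right half shows the head between the open fingers (670,125). Next I'll centre, lower slightly and close gently.

{"api": "send_rows", "payload": {
  "targets": "0.002 0.001 0.004 0 0 0 45; 0.002 0.001 0.004 0 0 0 45; 0.002 0.001 0.004 0 0 0 30; 0.002 0.001 0.004 0 0 0 26; 0.002 0.001 0.004 0 0 0 20; 0.002 0.001 0.004 0 0 0 20; 0.002 0.001 0.004 0 0 0 20; 0.002 0.001 0.004 0 0 0 20",
  "grip_force": 10
}}

```text
time_s: 8.58
ee_pos: [540.8, 46.0, 67.6]
ee_rot: [-180.0, 0.0, -158.5]
force: [-0.1, -1.6, 1.2]
gripper_width: 26.4
gripper_force: 10.0
```

```bash
cat > m.py <<'E'
from h import *
L=[]
for i in range(6):
    eyes.grab_frame("scene"); s=env.state(); L.append(np.r_[s["force"],s["torque"],s["effort"][5],s["gripper_width"],s["gripper_force"]])
L=np.array(L); print("F",L[:,:3].mean(0).round(2),"T",L[:,3:6].mean(0).round(3),"sd",L[:,5].std().round(3),"e6",L[:,6].mean().round(4),"w,f",L[:,7:].mean(0).round(1))
print(s["ee_pos"].round(1),s["ee_rot"].round(1),s["time_s"])
E
python3 m.py
```

```text
F [-0.25 -0.44  1.54] T [-0.071  0.06   0.015] sd 0.035 e6 -0.0002 w,f [26.6 10. ]
[540.8  46.   67.5] [-180.     0.  -158.5] 8.8833
```

The joint-6 effort is a clean torque signal and the grip is centred (lateral forces under 0.5 N). The first 1 rad is free, so I'll turn 48° and then check.

{"api": "send_rows", "payload": {
  "targets": "0 0 0 0 0 6 20; 0 0 0.0002 0 0 12 20; 0 0 0.0003 0 0 18 20; 0 0 0.0004 0 0 24 20; 0 0 0.0005 0 0 30 20; 0 0 0.0006 0 0 36 20; 0 0 0.0007 0 0 42 20; 0 0 0.0008 0 0 48 20; 0 0 0.0008 0 0 48 20",
  "grip_force": 16
}}

```text
time_s: 9.63
ee_pos: [540.8, 46.0, 66.7]
ee_rot: [180.0, 0.0, 153.4]
force: [0.0, -0.9, 2.1]
gripper_width: 26.8
gripper_force: 16.0
```

```bash
python3 m.py
```

```text
F [ 0.04 -0.96  2.26] T [-0.189 -0.015  0.008] sd 0.02 e6 0.0642 w,f [26.4 16. ]
[540.8  46.1  66.7] [180.    0.  153.5] 9.9333
```

{"api": "send_rows", "payload": {
  "targets": "0 0 0.0001 0 0 4 20; 0 0 0.0001 0 0 8 20; 0 0 0.0001 0 0 8 20"
}}

```text
time_s: 10.18
ee_pos: [540.8, 46.1, 66.6]
ee_rot: [180.0, 0.0, 145.5]
force: [0.6, -1.0, 0.8]
gripper_width: 26.5
gripper_force: 16.0
```

```bash
python3 m.py
```

```text
F [-0.31 -1.03  2.81] T [-0.217 -0.029  0.02 ] sd 0.026 e6 0.0526 w,f [26.4 16. ]
[540.8  46.1  66.6] [180.    0.  145.5] 10.4833
```

{"api": "send_rows", "payload": {
  "targets": "0 0 0.0001 0 0 4 20; 0 0 0.0001 0 0 7 20; 0 0 0.0001 0 0 7 20"
}}

```text
time_s: 10.73
ee_pos: [540.8, 46.1, 66.4]
ee_rot: [180.0, 0.0, 138.5]
force: [0.1, -1.5, 2.7]
gripper_width: 26.4
gripper_force: 16.0
```

```bash
python3 m.py
```

```text
F [ 0.16 -1.1   2.57] T [-0.212 -0.052  0.034] sd 0.015 e6 0.0482 w,f [26.5 16. ]
[540.8  46.1  66.5] [180.    0.  138.5] 11.0333
```

{"api": "send_rows", "payload": {
  "targets": "0 0 0.0001 0 0 4 20; 0 0 0.0001 0 0 8 20; 0 0 0.0001 0 0 8 20"
}}

```text
time_s: 11.28
ee_pos: [540.8, 46.1, 66.3]
ee_rot: [180.0, 0.0, 130.4]
force: [1.2, -1.2, 2.4]
gripper_width: 26.5
gripper_force: 16.0
```

```bash
sed -i 's/range(6)/range(4)/' m.py; python3 m.py
```

```text
F [ 0.61 -0.62  2.27] T [-0.248 -0.096  0.029] sd 0.039 e6 0.0721 w,f [26.5 16. ]
[540.7  46.1  66.3] [180.    0.  130.6] 11.4833
```

{"api": "send_rows", "payload": {
  "targets": "0 0 0.0001 0 0 4 20; 0 0 0.0001 0 0 8 20; 0 0 0.0001 0 0 8 20"
}}

```text
time_s: 11.73
ee_pos: [540.7, 46.1, 66.2]
ee_rot: [180.0, 0.0, 122.5]
force: [1.2, -0.5, 2.2]
gripper_width: 26.6
gripper_force: 16.0
```

```bash
python3 m.py
```

```text
F [ 0.41 -1.1   2.17] T [-0.237 -0.121  0.006] sd 0.016 e6 0.0709 w,f [26.2 16. ]
[540.7  46.1  66.2] [180.   -0.  122.6] 11.9333
```

{"api": "send_rows", "payload": {
  "targets": "0 0 0.0001 0 0 4 20; 0 0 0.0001 0 0 8 20; 0 0 0.0001 0 0 8 20"
}}

```text
time_s: 12.18
ee_pos: [540.7, 46.1, 66.1]
ee_rot: [180.0, -0.0, 114.5]
force: [0.1, -0.6, 1.3]
gripper_width: 26.4
gripper_force: 16.0
```

```bash
python3 m.py
```

```text
F [ 1.07 -1.24  1.19] T [-0.217 -0.194  0.026] sd 0.03 e6 0.0711 w,f [26.3 16. ]
[540.7  46.1  66.1] [180.   -0.  114.6] 12.3833
```

{"api": "send_rows", "payload": {
  "targets": "0 0 0.0001 0 0 4 20; 0 0 0.0001 0 0 8 20; 0 0 0.0001 0 0 8 20"
}}

```text
time_s: 12.63
ee_pos: [540.7, 46.1, 65.9]
ee_rot: [180.0, -0.0, 106.5]
force: [1.2, -1.6, 1.3]
gripper_width: 26.4
gripper_force: 16.0
```

```bash
python3 m.py
```

```text
F [ 1.34 -0.95  0.4 ] T [-0.265 -0.227  0.037] sd 0.02 e6 0.0717 w,f [26.3 16. ]
[540.7  46.1  65.9] [180.   -0.  106.6] 12.8333
```

{"api": "send_rows", "payload": {
  "targets": "0 0 0.0001 0 0 4 20; 0 0 0.0001 0 0 8 20; 0 0 0.0001 0 0 8 20"
}}

```text
time_s: 13.08
ee_pos: [540.7, 46.1, 65.8]
ee_rot: [180.0, -0.0, 98.5]
force: [1.4, -0.8, 0.4]
gripper_width: 26.6
gripper_force: 16.0
```

```bash
python3 m.py
```

```text
F [ 2.13 -1.05 -0.7 ] T [-0.265 -0.284  0.015] sd 0.024 e6 0.0726 w,f [26.6 16. ]
[540.7  46.1  65.8] [180.   -0.   98.6] 13.2833
```

{"api": "send_rows", "payload": {
  "targets": "0 0 0.0001 0 0 4 20; 0 0 0.0002 0 0 8 20; 0 0 0.0002 0 0 8 20"
}}

```text
time_s: 13.53
ee_pos: [540.7, 46.1, 65.7]
ee_rot: [180.0, -0.0, 90.5]
force: [1.1, -0.8, -1.0]
gripper_width: 26.4
gripper_force: 16.0
```

```bash
python3 m.py
```

```text
F [ 1.7  -0.48 -0.96] T [-0.281 -0.351  0.042] sd 0.021 e6 0.0724 w,f [26.3 16. ]
[540.7  46.1  65.7] [180.   -0.   90.6] 13.7333
```

{"api": "send_rows", "payload": {
  "targets": "0 0 0.0001 0 0 4 20; 0 0 0.0002 0 0 8 20; 0 0 0.0002 0 0 8 20"
}}

```text
time_s: 13.98
ee_pos: [540.7, 46.1, 65.5]
ee_rot: [180.0, -0.0, 82.5]
force: [1.0, -1.1, -0.5]
gripper_width: 26.4
gripper_force: 16.0
```

```bash
python3 m.py
```

```text
F [ 2.02 -0.73 -0.43] T [-0.301 -0.312  0.046] sd 0.035 e6 0.0723 w,f [26.5 16. ]
[540.7  46.1  65.5] [180.   -0.   82.6] 14.1833
```

{"api": "send_rows", "payload": {
  "targets": "0 0 0.0001 0 0 4 20; 0 0 0.0001 0 0 8 20; 0 0 0.0001 0 0 8 20"
}}

```text
time_s: 14.43
ee_pos: [540.7, 46.1, 65.4]
ee_rot: [180.0, -0.0, 74.5]
force: [1.7, -0.7, -0.7]
gripper_width: 26.8
gripper_force: 16.0
```

```bash
python3 m.py
```

```text
F [ 2.14 -1.38 -0.66] T [-0.336 -0.34   0.043] sd 0.007 e6 0.0731 w,f [26.4 16. ]
[540.7  46.1  65.4] [180.   -0.   74.6] 14.6333
```

{"api": "send_rows", "payload": {
  "targets": "0 0 0 0 0 0 20; 0 0 0.0001 0 0 4 20; 0 0 0.0002 0 0 8 20; 0 0 0.0002 0 0 8 20",
  "grip_force": 25
}}

```text
time_s: 14.97
ee_pos: [540.7, 46.1, 65.3]
ee_rot: [180.0, -0.0, 66.5]
force: [2.4, -1.2, -0.6]
gripper_width: 26.4
gripper_force: 25.0
```

```bash
python3 m.py
```

```text
F [ 1.77 -1.39 -0.54] T [-0.388 -0.32   0.019] sd 0.04 e6 0.0737 w,f [26.1 25. ]
[540.7  46.1  65.2] [180.   -0.   66.6] 15.1667
```

Torque hasn't changed with the firmer grip, so it isn't slipping. Continuing.

{"api": "send_rows", "payload": {
  "targets": "0 0 0.0001 0 0 4 20; 0 0 0.0001 0 0 8 20; 0 0 0.0001 0 0 8 20"
}}

```text
time_s: 15.42
ee_pos: [540.7, 46.1, 65.1]
ee_rot: [180.0, -0.0, 58.5]
force: [1.9, -0.5, -0.3]
gripper_width: 26.3
gripper_force: 25.0
```

```bash
python3 m.py
```

```text
F [ 1.93 -1.46 -0.34] T [-0.388 -0.324  0.019] sd 0.015 e6 0.0732 w,f [26.2 25. ]
[540.7  46.1  65.1] [180.   -0.   58.6] 15.6167
```

{"api": "send_rows", "payload": {
  "targets": "0 0 0.0001 0 0 4 20; 0 0 0.0002 0 0 8 20; 0 0 0.0002 0 0 8 20"
}}

```text
time_s: 15.87
ee_pos: [540.7, 46.1, 65.0]
ee_rot: [180.0, -0.0, 50.5]
force: [2.2, -1.2, -0.9]
gripper_width: 26.0
gripper_force: 25.0
```

```bash
python3 m.py
```

```text
F [ 2.05 -1.51 -0.31] T [-0.419 -0.307 -0.013] sd 0.017 e6 0.0721 w,f [26. 25.]
[540.7  46.   65. ] [180.   -0.   50.6] 16.0667
```

{"api": "send_rows", "payload": {
  "targets": "0 0 0.0001 0 0 4 20; 0 0 0.0001 0 0 8 20; 0 0 0.0001 0 0 8 20"
}}

```text
time_s: 16.32
ee_pos: [540.7, 46.1, 64.8]
ee_rot: [180.0, -0.0, 42.5]
force: [2.7, -1.8, -0.8]
gripper_width: 26.0
gripper_force: 25.0
```

```bash
python3 m.py
```

```text
F [ 2.32 -1.8  -0.17] T [-0.47  -0.301  0.036] sd 0.043 e6 0.0725 w,f [26.3 25. ]
[540.7  46.   64.8] [180.   -0.   42.6] 16.5167
```

{"api": "send_rows", "payload": {
  "targets": "0 0 0.0001 0 0 4 20; 0 0 0.0002 0 0 8 20; 0 0 0.0002 0 0 8 20"
}}

```text
time_s: 16.77
ee_pos: [540.7, 46.1, 64.7]
ee_rot: [180.0, -0.0, 34.5]
force: [1.5, -1.3, 0.2]
gripper_width: 25.9
gripper_force: 25.0
```

```bash
python3 m.py
```

```text
F [ 2.18 -2.32  0.55] T [-0.505 -0.256  0.057] sd 0.026 e6 0.0715 w,f [26.2 25. ]
[540.7  46.1  64.7] [180.   -0.   34.6] 16.9667
```

{"api": "send_rows", "payload": {
  "targets": "0 0 0.0001 0 0 4 20; 0 0 0.0001 0 0 8 20; 0 0 0.0001 0 0 8 20"
}}

```text
time_s: 17.22
ee_pos: [540.7, 46.1, 64.5]
ee_rot: [180.0, -0.0, 26.5]
force: [1.5, -2.1, 0.9]
gripper_width: 26.2
gripper_force: 25.0
```

```bash
python3 m.py
```

```text
F [ 1.94 -2.46  0.1 ] T [-0.533 -0.239  0.031] sd 0.039 e6 0.0717 w,f [26.3 25. ]
[540.7  46.   64.6] [180.   -0.   26.6] 17.4167
```

{"api": "send_rows", "payload": {
  "targets": "0 0 0.0001 0 0 4 20; 0 0 0.0002 0 0 8 20; 0 0 0.0002 0 0 8 20"
}}

```text
time_s: 17.67
ee_pos: [540.7, 46.1, 64.4]
ee_rot: [-180.0, -0.0, 18.5]
force: [2.1, -3.0, 1.1]
gripper_width: 26.2
gripper_force: 25.0
```

```bash
python3 m.py
```

```text
F [ 1.34 -2.05  1.35] T [-0.552 -0.169  0.033] sd 0.028 e6 0.0707 w,f [26.2 25. ]
[540.7  46.1  64.4] [-180.    -0.    18.6] 17.8667
```

{"api": "send_rows", "payload": {
  "targets": "0 0 0.0001 0 0 4 20; 0 0 0.0001 0 0 8 20; 0 0 0.0001 0 0 8 20"
}}

```text
time_s: 18.12
ee_pos: [540.7, 46.1, 64.2]
ee_rot: [-180.0, -0.0, 10.5]
force: [1.3, -3.3, 1.2]
gripper_width: 26.1
gripper_force: 25.0
```

```bash
python3 m.py
```

```text
F [ 1.65 -2.14  1.16] T [-0.513 -0.166  0.024] sd 0.023 e6 0.0708 w,f [26.2 25. ]
[540.6  46.1  64.2] [-180.    -0.    10.6] 18.3167
```

{"api": "send_rows", "payload": {
  "targets": "0 0 0.0001 0 0 4 20; 0 0 0.0001 0 0 8 20; 0 0 0.0001 0 0 8 20"
}}

```text
time_s: 18.57
ee_pos: [540.7, 46.1, 64.2]
ee_rot: [-180.0, -0.0, 2.5]
force: [1.7, -2.5, 1.4]
gripper_width: 26.0
gripper_force: 25.0
```

```bash
python3 m.py
```

```text
F [ 2.13 -1.95  2.1 ] T [-0.552 -0.134  0.043] sd 0.016 e6 0.1139 w,f [26.3 25. ]
[540.7  46.1  64.2] [-180.    -0.     2.6] 18.7667
```

Contact: effort rose from 0.071 to 0.114. Smaller steps from here.

{"api": "send_rows", "payload": {
  "targets": "0 0 0 0 0 2 20; 0 0 0 0 0 4 20; 0 0 0 0 0 4 20"
}}

```text
time_s: 19.02
ee_pos: [540.7, 46.1, 64.2]
ee_rot: [-180.0, -0.0, -1.5]
force: [1.2, -3.2, 2.1]
gripper_width: 26.2
gripper_force: 25.0
```

```bash
python3 m.py
```

```text
F [ 1.39 -2.54  1.84] T [-0.567 -0.118  0.1  ] sd 0.016 e6 0.1223 w,f [26.2 25. ]
[540.7  46.1  64.2] [-180.    -0.    -1.5] 19.2167
```

{"api": "send_rows", "payload": {
  "targets": "0 0 0 0 0 2 20; 0 0 0 0 0 4 20; 0 0 0 0 0 4 20"
}}

```text
time_s: 19.47
ee_pos: [540.7, 46.1, 64.2]
ee_rot: [-180.0, -0.0, -5.5]
force: [1.7, -2.7, 3.2]
gripper_width: 26.0
gripper_force: 25.0
```

```bash
python3 m.py
```

```text
F [ 1.39 -2.38  2.84] T [-0.55  -0.091  0.116] sd 0.039 e6 0.1569 w,f [26.3 25. ]
[540.7  46.1  64.2] [-180.    -0.    -5.5] 19.6667
```

{"api": "send_rows", "payload": {
  "targets": "0 0 0 0 0 2 20; 0 0 0 0 0 4 20; 0 0 0 0 0 4 20"
}}

```text
time_s: 19.92
ee_pos: [540.7, 46.1, 64.1]
ee_rot: [-180.0, -0.0, -9.5]
force: [0.7, -2.9, 2.4]
gripper_width: 26.0
gripper_force: 25.0
```

```bash
python3 m.py
```

```text
F [ 1.31 -2.51  2.42] T [-0.538 -0.131  0.175] sd 0.025 e6 0.1787 w,f [26.1 25. ]
[540.7  46.1  64.1] [-180.    -0.    -9.5] 20.1167
```

{"api": "send_rows", "payload": {
  "targets": "0 0 0 0 0 2 20; 0 0 0 0 0 3 20; 0 0 0 0 0 3 20"
}}

```text
time_s: 20.37
ee_pos: [540.7, 46.1, 64.1]
ee_rot: [-180.0, -0.0, -12.5]
force: [1.5, -2.5, 2.1]
gripper_width: 26.4
gripper_force: 25.0
```

```bash
python3 m.py
```

```text
F [ 1.72 -2.57  2.52] T [-0.569 -0.104  0.176] sd 0.023 e6 0.1953 w,f [26.1 25. ]
[540.7  46.1  64.1] [-180.     0.   -12.5] 20.5667
```

About 0.17 N m, which is finger-tight. Release and rise.

{"api": "send_rows", "payload": {
  "targets": "0 0 0 0 0 0 40; 0 0 0 0 0 0 50; 0 0 0 0 0 0 50; 0 0 0 0 0 0 50; 0 0 0 0 0 0 50; 0 0 -0.02 0 0 0 50; 0 0 -0.05 0 0 0 50; 0 0 -0.09 0 0 0 50; 0 0 -0.13 0 0 0 50; 0 0 -0.13 0 0 0 50; 0 0 -0.13 0 0 0 50; 0 0 -0.13 0 0 0 50"
}}

```text
time_s: 21.57
ee_pos: [539.9, 46.1, 193.5]
ee_rot: [180.0, 0.1, -12.5]
force: [-0.6, -0.2, -0.3]
gripper_width: 45.6
gripper_force: 0.0
```

{"api": "send_rows", "payload": {
  "targets": "-0.04 0 0 0 0 0 50; -0.08 0 0 0 0 0 50; -0.12 0 0 0 0 0 50; -0.14 0 0 0 0 0 50; -0.14 0 0 0 0 0 50; -0.14 0 0 0 0 0 50; -0.14 0 0 0 0 0 50"
}}

```text
time_s: 22.15
ee_pos: [404.5, 76.4, 193.4]
ee_rot: [180.0, 0.0, -12.5]
force: [-0.9, -0.0, 0.7]
gripper_width: 45.7
gripper_force: 0.0
```

```bash
python3 m.py; python3 -c "
from h import *
f=eyes.grab_frame('top'); g=eyes.grab_frame('scene')
o=np.hstack([cv2.resize(a,(400,400),interpolation=2) for a in (f['image'][200:280,260:340],g['image'][160:240,200:280])]); cv2.imwrite('pics/d.png',o)"
```

```text
F [ 0.24 -0.15 -0.21] T [-0.04   0.157 -0.026] sd 0.018 e6 -0.0011 w,f [45.6  0. ]
[404.8  76.3 193.7] [180.    0.  -12.6] 22.35
```

View pics/d.png

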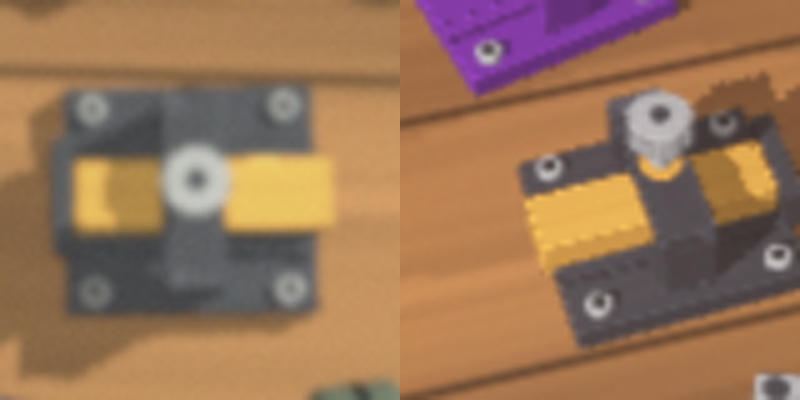

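The bar is still against the stop (left half, 73,195), the head has sunk (right half, 660,120), and the gripper is clear. Handing in.

```bash
python3 -c "
from workcell import env
print(env.job_done())"
```

```text
the job is handed in; nothing more can be done
None
```

I slid the bar home against the end stop and turned the thumbscrew to about 0.17 N m (estimated 20–30 N of clamping). I then released everything and handed the job in at about 22 s; no verdict came back.

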